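# Queue the sample jars by height beside the flow gauge

## Task

Set up the sample queue for the gas chromatograph: stand the four amber sample jars on the four black pads of the row, one jar centred on each pad, in order of height, with the tallest next to the white flow gauge and the shortest at the far end by the low rubber block. They are glass, so keep them upright and set each one down gently, without dropping it.

Things in the scene. Friction and masses are not known exactly. Their poses are not given: they have to be found in the camera images.
- jar_tallest_centre (a point): The tallest of the four sample jars: a closed, straight-sided upright cylinder of amber glass with a black cap of the same width, 112 mm tall with its cap, 58 mm in diameter all the way up, loose, weighing roughly 300 g. This point is its centre, 56 mm above its underside; z is up along its axis.
- jar_second_centre (a point): The second tallest of the four sample jars: a closed, straight-sided upright cylinder of amber glass with a black cap of the same width, 90 mm tall with its cap, 52 mm in diameter all the way up, loose, weighing roughly 210 g. This point is its centre, 45 mm above its underside; z is up along its axis.
- jar_third_centre (a point): The second shortest of the four sample jars: a closed, straight-sided upright cylinder of amber glass with a black cap of the same width, 70 mm tall with its cap, 46 mm in diameter all the way up, loose, weighing roughly 140 g. This point is its centre, 35 mm above its underside; z is up along its axis.
- jar_shortest_centre (a point): The shortest of the four sample jars: a closed, straight-sided upright cylinder of amber glass with a black cap of the same width, 50 mm tall with its cap, 40 mm in diameter all the way up, loose, weighing roughly 90 g. This point is its centre, 25 mm above its underside; z is up along its axis.
- pad_a: One of four identical round black rubber pads, 66 mm in diameter and 2 mm thick, fixed in a straight row, 80 mm from centre to centre, on a flat aluminium runner (86 by 335 mm, 6 mm thick) lying on the bench. Origin: centre of the pad's underside, which is 6 mm above the bench; the pad's top is 8 mm above the bench. Its x axis points across the row, its y axis along the row. The pads' names say nothing about their order in the row.
- pad_b: One of four identical round black rubber pads, 66 mm in diameter and 2 mm thick, fixed in a straight row, 80 mm from centre to centre, on a flat aluminium runner (86 by 335 mm, 6 mm thick) lying on the bench. Origin: centre of the pad's underside, which is 6 mm above the bench; the pad's top is 8 mm above the bench. Its x axis points across the row, its y axis along the row. The pads' names say nothing about their order in the row.
- pad_c: One of four identical round black rubber pads, 66 mm in diameter and 2 mm thick, fixed in a straight row, 80 mm from centre to centre, on a flat aluminium runner (86 by 335 mm, 6 mm thick) lying on the bench. Origin: centre of the pad's underside, which is 6 mm above the bench; the pad's top is 8 mm above the bench. Its x axis points across the row, its y axis along the row. The pads' names say nothing about their order in the row.
- pad_d: One of four identical round black rubber pads, 66 mm in diameter and 2 mm thick, fixed in a straight row, 80 mm from centre to centre, on a flat aluminium runner (86 by 335 mm, 6 mm thick) lying on the bench. Origin: centre of the pad's underside, which is 6 mm above the bench; the pad's top is 8 mm above the bench. Its x axis points across the row, its y axis along the row. The pads' names say nothing about their order in the row.
- gauge: The white upright flow gauge fixed to the bench in line with the row, just beyond one end of it (either end), its centre 85 mm from that of the nearest pad: a box 60 mm (across the row) by 50 mm (along the row) and 109 mm tall with a round dial on top. Origin: centre of its underside. A low black rubber block, 50 mm square and 22 mm tall, marks the other end of the row.
There are look-alikes about, which are no part of the job. Leave any blue look-alike of the part that bears jar_tallest_centre alone.

How it is judged:
At the end, for the whole second after the job is handed in: Each jar stands upright (within 0.1 rad) on a pad, its centre within 13 mm of the pad's centre and at rest; counted from the gauge the jars are tallest, second tallest, second shortest, shortest ((horizontal distance between jar_tallest_centre and pad_a below 0.013 m or horizontal distance between jar_tallest_centre and pad_b below 0.013 m or horizontal distance between jar_tallest_centre and pad_c below 0.013 m or horizontal distance between jar_tallest_centre and pad_d below 0.013 m) and horizontal distance between jar_tallest_centre and gauge between 0.05 and 0.12 m and height (world z) of jar_tallest_centre between 0.06 and 0.068 m and angle between each of jar_tallest_centre, jar_second_centre, jar_third_centre, jar_shortest_centre's own z axis and vertical below 0.1 rad and linear speed of each of jar_tallest, jar_second, jar_third, jar_shortest below 0.02 m/s and (horizontal distance between jar_second_centre and pad_a below 0.013 m or horizontal distance between jar_second_centre and pad_b below 0.013 m or horizontal distance between jar_second_centre and pad_c below 0.013 m or horizontal distance between jar_second_centre and pad_d below 0.013 m) and horizontal distance between jar_second_centre and gauge between 0.13 and 0.2 m and height (world z) of jar_second_centre between 0.049 and 0.057 m and (horizontal distance between jar_third_centre and pad_a below 0.013 m or horizontal distance between jar_third_centre and pad_b below 0.013 m or horizontal distance between jar_third_centre and pad_c below 0.013 m or horizontal distance between jar_third_centre and pad_d below 0.013 m) and horizontal distance between jar_third_centre and gauge between 0.21 and 0.28 m and height (world z) of jar_third_centre between 0.039 and 0.047 m and (horizontal distance between jar_shortest_centre and pad_a below 0.013 m or horizontal distance between jar_shortest_centre and pad_b below 0.013 m or horizontal distance between jar_shortest_centre and pad_c below 0.013 m or horizontal distance between jar_shortest_centre and pad_d below 0.013 m) and horizontal distance between jar_shortest_centre and gauge between 0.29 and 0.36 m and height (world z) of jar_shortest_centre between 0.029 and 0.037 m); the robot touches nothing.
It fails at once if a jar is tipped more than about 30 degrees (angle between any of jar_tallest_centre, jar_second_centre, jar_third_centre, jar_shortest_centre's own z axis and vertical above 0.52 rad).
It fails at once if a jar is dropped (falls freely by more than about 2 cm) ((linear speed of jar_tallest above 0.6 m/s and contact force between the fingers and jar_tallest below 0.05 N) or (linear speed of jar_second above 0.6 m/s and contact force between the fingers and jar_second below 0.05 N) or (linear speed of jar_third above 0.6 m/s and contact force between the fingers and jar_third below 0.05 N) or (linear speed of jar_shortest above 0.6 m/s and contact force between the fingers and jar_shortest below 0.05 N)).
It also fails if it takes over 120 s, if anything falls off the work surface, if the arm or the gripper's body presses on something with over 40 N, if the wrist force passes 120 N, or if a joint passes its speed limit or range.

## Robot

A 6-joint arm with a two-finger parallel gripper is mounted at the origin on the work surface. World frame = base frame: x ahead of the robot, y to its left, z up, the work surface at z = 0. Lengths are in m, angles in rad, forces in N, time in s.
With the tool pointing down it reaches from about 0.3 to 0.85 m from the base axis. Payload 4.2 kg.
Tool frame: the origin (TCP) lies at the very end of the fingers, on their centre line; the grasp point (between the pads) lies 19 mm behind it; y points along the fingers, x is the direction in which the jaws open and shut, and the axes are right-handed (so a half turn about y gives the same grasp; the last joint's range is limited). The gripper opens to 91 mm and grips with 3 to 60 N. Pads are 32 mm wide; open, the fingers measure 118 mm over their backs; the gripper's body (76 mm by 178 mm) begins 60 mm behind the grasp point.
Start: joints at [1.228, 0.32, 1.565, -0, 1.257, -0.02], TCP at [0.182, 0.545, 0.214] pointing down, gripper open.
Joint ranges: [-3.11, 3.11], [-0.84, 2.01], [0.21, 2.61], [-1.34, 4.49], [0.05, 2.63], [-2.56, 2.56]. Speed limits (rad/s): [2.57, 2.57, 3.14, 3.14, 3.14, 3.14].

## Interface

Orientations are given as a unit quaternion [w, x, y, z].
In Python, from cell import ctrl, optics gives the robot as it stands.
- The arm moves only by the shell command python3 -m inch 'ROWS' [OPENING] [FORCE]. ROWS is JSON, a list of rows, each a list of 6 numbers: the shift along the tool's x, y, z in m, then the turn, a rotation vector about the tool's x, y, z in rad. A call has exactly 10 rows; each row is the pose to reach, as a shift and turn from the pose commanded when the call began, along the tool's axes at that moment; what a row does not reach only later rows make up. A row lasts 1/10 s, in which the tool goes at most 50 mm and 8.59 degrees, less where a joint would pass 70% of its speed; a pose out of reach is approached as far as the arm can. A call with a gripper value outside its range is refused whole. OPENING is the opening, from 0 (shut) to 1 (fully open), set as the call begins (- or left out, the last holds). The fingers move at their own pace and stop on an object; FORCE is the grip in N (left out, the last holds). Time passes only in rows, so rows that repeat a pose let the fingers close, or fill a call up. It gives the time, the measured TCP pose, the force and the opening at its end, in the units of the state.
- ctrl.state(): the state, without advancing time (a new reading comes with each control period).
- optics.grab_frame(name): name is "side" or "top" or "wrist"; returns the picture (400x640x3 uint8, blue, green, red); there is no depth.
- optics.camera_params(name): a dict with "K" (3x3 intrinsics, pixels), "distortion" ([k1, k2, p1, p2, k3] as OpenCV has them; the pictures are not rectified), "cam_to_world" (4x4, takes a point from camera to world coordinates); the wrist camera has in their place "mount" (4x4, takes a point from camera to tool coordinates, whose origin is the TCP and whose axes are the tool frame's). Camera axes: x right, y down, z forward; pixel columns grow to the right and rows downward; lengths in m; the calibration is good to about 2 mm. A picture is of the moment at which its call begins: read the wrist's pose just before it. camera_params takes no time and is no camera call.
- ctrl.close_job(): hands the job in, once; it reports no verdict.
Trained networks look in the newest picture that a camera, given by its name, has taken for a name from the list of things; names that differ only in an ending like _2 or _b are one class to them, and where a whole thing is asked for, a point or a joint stands for the part that bears it (a point fixed in the world has none). Each returns a list of dicts, best first, with "confidence" (0 to 1); they miss things now and then, are a little off and sometimes report something else, mostly with a low value. They report only what shows in the picture. A call takes as long as a camera call. They do not tell look-alikes from the thing itself.
- optics.recognise(camera, query): "extent" ([left, top, width, height] in pixels, round what is visible of it).
- optics.spot_point(camera, query): "position" ([column, row] in pixels: a listed point, or the origin of a listed thing).
The state is a dict: "time_s": time; "joints": joint angles; "joint_vel": joint speeds; "joint_torque": joint torques, N m; "position": TCP position; "tcp_rot": TCP orientation; "contact_force": force on the tool from outside, world axes, zero at the start; "torque": the same for the moment, N m; "grip_width": opening from 0.0 (shut) to 1.0 (fully open).
Only numpy, scipy, OpenCV 4.12 (cv2) and the standard library are available. Lean on these libraries where they do the work, as an engineer would, in place of code of your own. Each camera call takes 0.05 s, during which the arm holds its last target.

## Working session

There is one attempt and no reset: what is moved stays moved. The work goes in short steps, Python scripts to look and compute and a shell command to move; the robot and the scene stay as the last step left them, time stands still between calls to the robot, and variables do not carry over. Pictures are saved under pics/ and viewed, and the job is handed in when it is done.

```bash
ls; mkdir -p pics
python3 - <<'E'
from cell import ctrl, optics
import cv2
print(ctrl.state())
for n in ("side","top","wrist"):
    cv2.imwrite(f"pics/{n}0.png",optics.grab_frame(n)); print(n,optics.camera_params(n))
E
```

```text
pics
{'time_s': 0.0, 'joints': array([ 1.22798808e+00,  3.20266433e-01,  1.56567093e+00,  3.17095143e-06,
        1.25740833e+00, -1.99898956e-02]), 'joint_vel': array([ 1.16937610e-03,  7.53130403e-04,  8.02786511e-05,  7.57361780e-04,
       -9.90199602e-04, -3.33382340e-04]), 'joint_torque': array([-6.74910953e-04, -4.12465560e+01, -2.31972420e+01,  7.24968477e-02,
        4.58463735e-02, -1.63371656e-04]), 'position': array([0.18223467, 0.54482039, 0.21313806]), 'tcp_rot': array([-0.57350437,  0.57420662,  0.41263511, -0.41365658]), 'contact_force': array([0.41853342, 1.2988568 , 0.50630923]), 'torque': array([-0.01141124,  0.04864034,  0.00439522]), 'grip_width': 1.0008954053034111}
side {'K': array([[434.30489905,   0.        , 321.59286512],
       [  0.        , 434.30489905, 197.21373764],
       [  0.        ,   0.        ,   1.        ]]), 'distortion': array([-0.11826532,  0.        ,  0.        ,  0.        ,  0.        ]), 'cam_to_world': array([[ 0.87223485, -0.28095423,  0.40033872,  0.19868435],
       [-0.48850818, -0.54027957,  0.68516987, -0.52617675],
       [ 0.
[... 629 characters left out ...]
1e-01],
       [ 0.00000000e+00,  0.00000000e+00,  0.00000000e+00,
         1.00000000e+00]])}
wrist {'K': array([[303.72584835,   0.        , 322.1735428 ],
       [  0.        , 303.72584835, 200.77665301],
       [  0.        ,   0.        ,   1.        ]]), 'distortion': array([-0.01647761,  0.        ,  0.        ,  0.        ,  0.        ]), 'mount': array([[ 9.99999933e-01, -1.27966528e-04,  3.43544248e-04,
         9.56994236e-04],
       [-3.65930546e-04, -2.91667609e-01,  9.56519666e-01,
        -1.69875164e-01],
       [-2.22017713e-05, -9.56519728e-01, -2.91667636e-01,
         8.28869008e-02],
       [ 0.00000000e+00,  0.00000000e+00,  0.00000000e+00,
         1.00000000e+00]])}
```

View pics/side0.png

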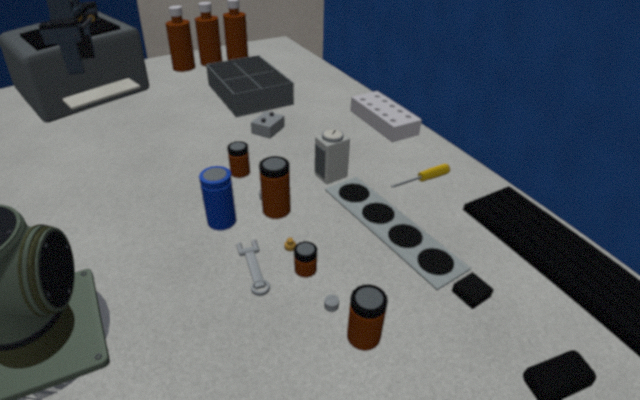

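View pics/top0.png

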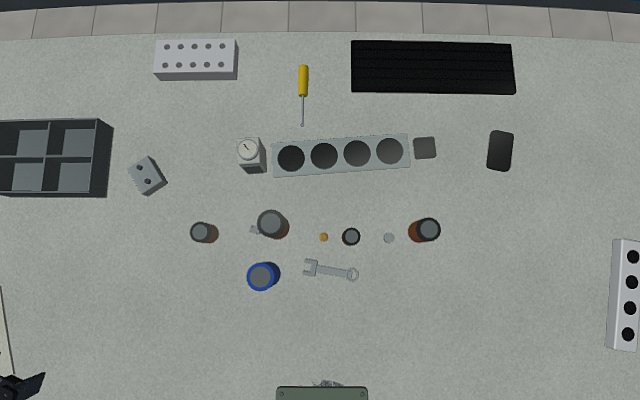

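View pics/wrist0.png

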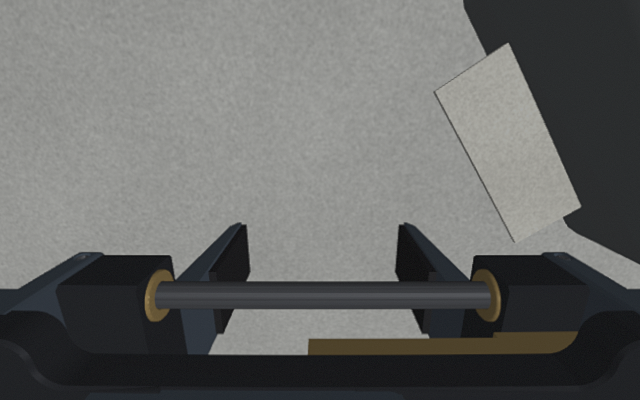

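The top view shows four amber jars at about (203,232), (271,223), (351,236) and (427,229). The blue look-alike is at (262,276). The row runs from (291,158) to (390,151), with the gauge at (250,152) on the left and the block at (425,147) on the right. Next I'll measure these.

```bash
cat > h.py <<'E'
import numpy as np, cv2
from cell import ctrl, optics
def ray(cam,uv):
    p=optics.camera_params(cam)
    u=cv2.undistortPoints(np.array([[uv]],float),p["K"],p["distortion"])[0,0]
    T=p["cam_to_world"]; return T[:3,3], T[:3,:3]@np.array([u[0],u[1],1])
def at_z(cam,uv,z):
    o,d=ray(cam,uv); return o+d*(z-o[2])/d[2]
def proj(cam,pts):
    p=optics.camera_params(cam); T=np.linalg.inv(p["cam_to_world"])
    return cv2.projectPoints(np.array(pts,float),cv2.Rodrigues(T[:3,:3])[0],T[:3,3],p["K"],np.array(p["distortion"]))[0][:,0]
E
python3 - <<'E'
from h import *
im=cv2.imread("pics/top0.png")
c=im[125:295,180:450]; cv2.imwrite("pics/topcrop.png",cv2.resize(c,None,fx=2.9,fy=2.9,interpolation=cv2.INTER_CUBIC))
optics.grab_frame("top")
H=dict(tallest=.112,second=.09,third=.07,shortest=.05)
for n in H:
    for r in optics.spot_point("top",f"jar_{n}_centre")[:3]:
        print(n,r, at_z("top",r["position"],H[n]/2).round(4))
for r in optics.spot_point("top","pad_a")[:6]: print("pad",r,at_z("top",r["position"],.006).round(4))
for r in optics.spot_point("top","gauge")[:2]: print("g",r,at_z("top",r["position"],.0).round(4))
E
```

```text
tallest {'position': [262.0, 272.2], 'confidence': 0.89} [0.359  0.1324 0.056 ]
tallest {'position': [273.9, 225.7], 'confidence': 0.73} [0.4605 0.1087 0.056 ]
second {'position': [422.9, 231.2], 'confidence': 0.6} [ 0.45   -0.2246  0.045 ]
third {'position': [422.6, 229.6], 'confidence': 0.73} [ 0.4543 -0.2268  0.035 ]
third {'position': [204.8, 233.3], 'confidence': 0.7} [0.4438 0.2691 0.035 ]
third {'position': [348.5, 237.5], 'confidence': 0.7} [ 0.4362 -0.0577  0.035 ]
shortest {'position': [347.8, 235.7], 'confidence': 0.49} [ 0.4407 -0.0568  0.025 ]
pad {'position': [351.6, 151.8], 'confidence': 0.86} [ 0.6445 -0.0687  0.006 ]
pad {'position': [292.1, 159.5], 'confidence': 0.86} [0.6247 0.0754 0.006 ]
pad {'position': [387.1, 149.9], 'confidence': 0.71} [ 0.6499 -0.1553  0.006 ]
pad {'position': [323.5, 155.4], 'confidence': 0.69} [ 6.352e-01 -5.000e-04  6.000e-03]
pad {'position': [352.4, 236.5], 'confidence': 0.37} [ 0.4399 -0.0688  0.006 ]
g {'position': [253.0, 162.5], 'confidence': 0.96} [0.6186 0.1713 0.    ]
```

View pics/topcrop.png

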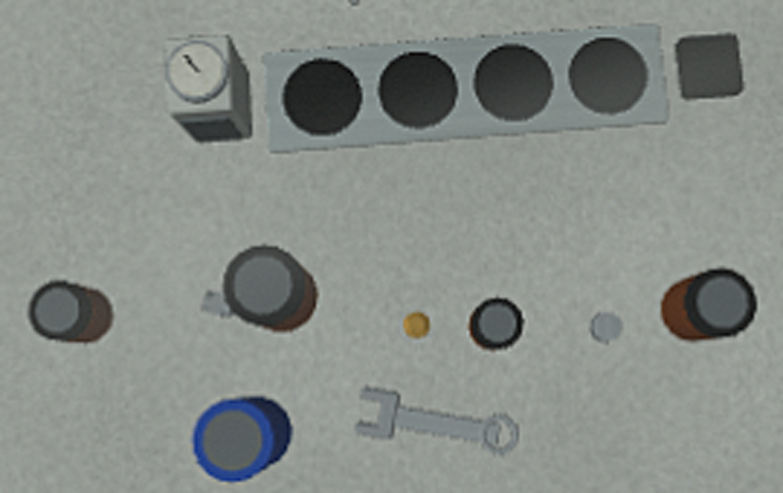

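Run:
```python
from h import *
im=cv2.imread("pics/top0.png"); g=cv2.cvtColor(im,cv2.COLOR_BGR2GRAY)
f=lambda x,y:((x+.5)/2.9-.5+180,(y+.5)/2.9-.5+125)
J=dict(tallest=((263,286),.112,.029),second=((720,302),.09,.026),third=((58,310),.07,.023),shortest=((497,323),.05,.020))
out=cv2.resize(im[125:295,180:450],None,fx=2.9,fy=2.9,interpolation=cv2.INTER_CUBIC)
t=np.linspace(0,2*np.pi,60)
def draw(c,r,z,col):
    q=proj("top",[[c[0]+r*np.cos(a),c[1]+r*np.sin(a),z] for a in t])
    q=((q-[180,125]+.5)*2.9-.5).round().astype(int); cv2.polylines(out,[q],True,col,1)
for n,(c,h,r) in J.items():
    w=at_z("top",f(*c),h); print(n,w.round(4))
    draw(w,r,h,(0,255,0)); draw(w,r,0,(0,255,255))
P=[]
for c in ((322,97),(418,90),(513,82),(608,76)):
    w=at_z("top",f(*c),.008);P.append(w)
P=np.array(P); print(P.round(4), np.linalg.norm(np.diff(P,axis=0),axis=1))
m=P[:,:2].mean(0); d=P[3,:2]-P[0,:2]; d/=np.linalg.norm(d)
fit=[m+d*.08*k for k in(-1.5,-.5,.5,1.5)]; print("fit",np.round(fit,4),"dir",d)
for q in fit: draw(q,.033,.008,(0,0,255))
draw(m-d*(.12+.085),.025,.109,(255,0,255)); 
cv2.imwrite("pics/ov.png",out)
```

```text
tallest [0.461  0.1086 0.112 ]
second [ 0.4522 -0.2234  0.09  ]
third [0.4455 0.2693 0.07  ]
shortest [ 0.4387 -0.0624  0.05  ]
[[ 0.6276  0.0787  0.008 ]
 [ 0.6339 -0.0012  0.008 ]
 [ 0.6411 -0.0805  0.008 ]
 [ 0.6468 -0.1603  0.008 ]] [0.08016342 0.07962507 0.07993991]
fit [[ 0.6277  0.0788]
 [ 0.6342 -0.001 ]
 [ 0.6406 -0.0807]
 [ 0.647  -0.1604]] dir [ 0.08028545 -0.99677191]
```

View pics/ov.png

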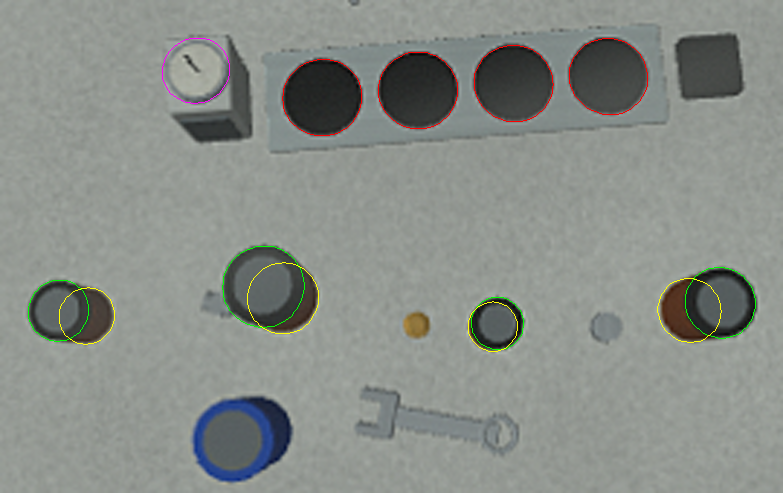

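The model outlines match all four jars, the pads and the gauge to about 1 px:
- (271,223) is the tallest jar, 58 mm wide. It is amber, unlike the blue one at (262,276).
- (427,229) is the second tallest.
- (203,232) is the second shortest.
- (351,236) is the shortest.

I'll use one tool orientation throughout, with the jaws opening across the row.

```bash
cat >> h.py <<'E'
from scipy.spatial.transform import Rotation as Ro
d=np.array([.08029,-.99677]); n=np.array([.99677,.08029,0])
PAD=dict(tallest=(.6277,.0788),second=(.6342,-.0010),third=(.6406,-.0807),shortest=(.6470,-.1604))
JAR=dict(tallest=(.461,.1086),second=(.4522,-.2234),third=(.4455,.2693),shortest=(.4387,-.0624))
def go(x,y,z):
    s=ctrl.state(); q=s["tcp_rot"]; R=Ro.from_quat([q[1],q[2],q[3],q[0]]).as_matrix()
    best=None
    for sg in (1,-1):
        X=sg*n; Y=np.array([0,0,-1.]); T=np.c_[X,Y,np.cross(X,Y)]
        rv=Ro.from_matrix(R.T@T).as_rotvec()
        if best is None or np.linalg.norm(rv)<np.linalg.norm(best): best=rv
    sh=R.T@(np.array([x,y,z])-s["position"])
    print("t%.2f pos"%s["time_s"],s["position"].round(4),"F",s["contact_force"].round(1),"grip %.3f"%s["grip_width"],"j",s["joints"].round(2)); print("shift",sh.round(4),"rot",best.round(4))
    return R
E
python3 -c "
from h import *
print(go(.4387,-.0624,.2).round(3))"
```

```text
t0.50 pos [0.1824 0.5453 0.2139] F [-0.1  0.3  0. ] grip 1.000 j [ 1.23  0.32  1.56 -0.    1.26 -0.02]
shift [-0.495   0.0139 -0.4358] rot [-0.      1.1676  0.    ]
[[ 0.317  0.    -0.948]
 [ 0.948  0.     0.317]
 [ 0.    -1.    -0.   ]]
```

```bash
python3 -c "
from h import *
go(.4455,.2693,.18)"
```

```text
t0.50 pos [0.1824 0.5453 0.2139] F [-0.1  0.3  0. ] grip 1.000 j [ 1.23  0.32  1.56 -0.    1.26 -0.02]
shift [-0.1783  0.0339 -0.337 ] rot [-0.      1.1676  0.    ]
```

```bash
python3 -m inch '[[-0.01,0.002,-0.02,0,0.08,0],[-0.03,0.005,-0.055,0,0.2,0],[-0.05,0.01,-0.095,0,0.34,0],[-0.07,0.014,-0.135,0,0.48,0],[-0.092,0.018,-0.175,0,0.62,0],[-0.115,0.022,-0.217,0,0.76,0],[-0.138,0.026,-0.26,0,0.9,0],[-0.158,0.03,-0.3,0,1.03,0],[-0.173,0.033,-0.327,0,1.13,0],[-0.178,0.034,-0.337,0,1.1676,0]]' 1 20
python3 -c "
from h import *
go(.4455,.2693,.026)"
```

```text
time_s: 1.5
position: [0.4471, 0.2674, 0.1797]
tcp_rot: [-0.706, 0.707, 0.027, -0.026]
contact_force: [-0.5, -0.1, 1.5]
grip_width: 1.001
t1.50 pos [0.4471 0.2674 0.1797] F [-0.5 -0.1  1.5] grip 1.001 j [ 0.52  0.26  1.74 -0.    1.14  0.44]
shift [-0.0015  0.1537  0.002 ] rot [ 0.0005 -0.0054  0.0001]
```

```bash
python3 -m inch '[[0,0.01,0,0,0,0],[0,0.03,0,0,0,0],[0,0.055,0,0,0,0],[0,0.08,0,0,0,0],[0,0.105,0,0,0,0],[0,0.125,0,0,0,0],[0,0.14,0,0,0,0],[0,0.15,0,0,0,0],[0,0.154,0,0,0,0],[0,0.154,0,0,0,0]]'
python3 - <<'E'
from h import *
go(.4455,.2693,.026)
for c in("wrist","top"): cv2.imwrite(f"pics/{c}1.png",optics.grab_frame(c))
E
```

```text
time_s: 2.5
position: [0.445, 0.2701, 0.0257]
tcp_rot: [-0.706, 0.707, 0.029, -0.029]
contact_force: [-0.5, -0.1, 0.1]
grip_width: 0.996
t2.50 pos [0.445  0.2701 0.0257] F [-0.5 -0.1  0.1] grip 0.996 j [0.52 0.43 1.94 0.   0.77 0.44]
shift [ 0.0005 -0.0003 -0.0009] rot [ 0.      0.0013 -0.0006]
```

View pics/wrist1.png

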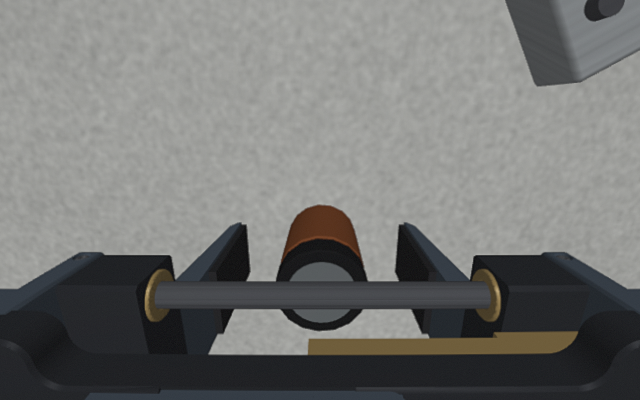

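The wrist view shows the jar centred between the jaws, with its cap at (321,288). I'd expect (322,290), so I'll close.

```bash
python3 -m inch '[[0,0,0,0,0,0],[0,0,0,0,0,0],[0,0,0,0,0,0],[0,0,0,0,0,0],[0,0,0,0,0,0],[0,0,0,0,0,0],[0,0,0,0,0,0],[0,0,0,0,0,0],[0,0,0,0,0,0],[0,0,0,0,0,0]]' 0 25
python3 -c "
from h import *
go(.6406,-.0807,.14)"
```

```text
time_s: 3.6
position: [0.4454, 0.2696, 0.026]
tcp_rot: [-0.707, 0.707, 0.028, -0.028]
contact_force: [-0.4, 0.2, 0.6]
grip_width: 0.5
t3.60 pos [0.4454 0.2696 0.026 ] F [-0.4  0.2  0.6] grip 0.500 j [0.52 0.43 1.94 0.   0.77 0.44]
shift [ 0.1664 -0.1141 -0.3648] rot [ 0.      0.     -0.0002]
```

```bash
python3 -m inch '[[0,-0.008,0,0,0,0],[0,-0.025,0,0,0,0],[0,-0.05,0,0,0,0],[0,-0.08,0,0,0,0],[0.003,-0.11,-0.008,0,0,0],[0.012,-0.128,-0.025,0,0,0],[0.025,-0.134,-0.055,0,0,0],[0.042,-0.134,-0.09,0,0,0],[0.06,-0.134,-0.13,0,0,0],[0.078,-0.134,-0.17,0,0,0]]'
python3 -m inch '[[0.018,0,-0.04,0,0,0],[0.036,0,-0.08,0,0,0],[0.053,0,-0.117,0,0,0],[0.067,0,-0.148,0,0,0],[0.078,0,-0.173,0,0,0],[0.085,0,-0.187,0,0,0],[0.0884,0,-0.195,0,0,0],[0.0884,0,-0.195,0,0,0],[0.0884,0,-0.195,0,0,0],[0.0884,0,-0.195,0,0,0]]'
python3 - <<'E'
from h import *
go(.6406,-.0807,.034)
cv2.imwrite("pics/wrist2.png",optics.grab_frame("wrist"))
E
```

```text
time_s: 4.6
position: [0.5375, 0.1051, 0.1605]
tcp_rot: [0.707, -0.706, -0.029, 0.028]
contact_force: [0.4, 0.9, -0.7]
grip_width: 0.5
time_s: 5.6
position: [0.6402, -0.0796, 0.1601]
tcp_rot: [0.707, -0.706, -0.029, 0.029]
contact_force: [0.4, -0.2, -1.7]
grip_width: 0.508
t5.60 pos [ 0.6402 -0.0796  0.1601] F [ 0.4 -0.2 -1.7] grip 0.508 j [-0.14  0.46  1.47  0.    1.2  -0.22]
shift [ 0.0004  0.1261 -0.0012] rot [-0.0005  0.0013 -0.0004]
```

View pics/wrist2.png

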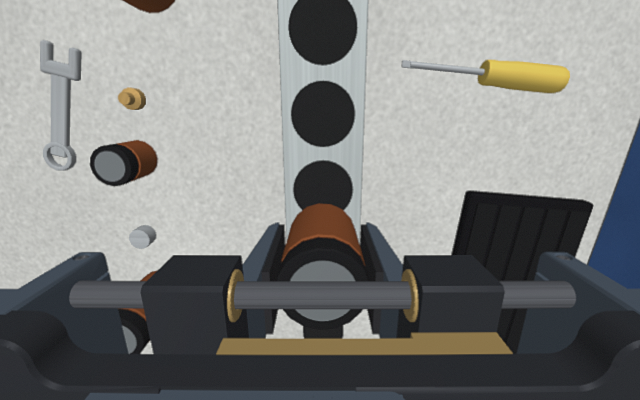

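```bash
cat >> h.py <<'E'
def wproj(pts,s=None):
    p=optics.camera_params("wrist"); s=s or ctrl.state(); q=s["tcp_rot"]
    T=np.eye(4);T[:3,:3]=Ro.from_quat([q[1],q[2],q[3],q[0]]).as_matrix();T[:3,3]=s["position"]
    T=np.linalg.inv(T@p["mount"])
    return cv2.projectPoints(np.array(pts,float),cv2.Rodrigues(T[:3,:3])[0],T[:3,3],p["K"],np.array(p["distortion"]))[0][:,0]
E
python3 - <<'E'
from h import *
im=cv2.imread("pics/wrist2.png")
t=np.linspace(0,2*np.pi,60)
for k,(x,y) in PAD.items():
    q=wproj([[x+.033*np.cos(a),y+.033*np.sin(a),.008] for a in t]); print(k,wproj([[x,y,.008]]))
    cv2.polylines(im,[q.round().astype(int)],True,(0,0,255),1)
cv2.imwrite("pics/wrist2o.png",im)
E
```

```text
tallest [[322.11945615  25.94799235]]
second [[322.0929839  113.48740384]]
third [[321.98672998 189.30719299]]
shortest [[321.89457902 255.30604927]]
```

View pics/wrist2o.png

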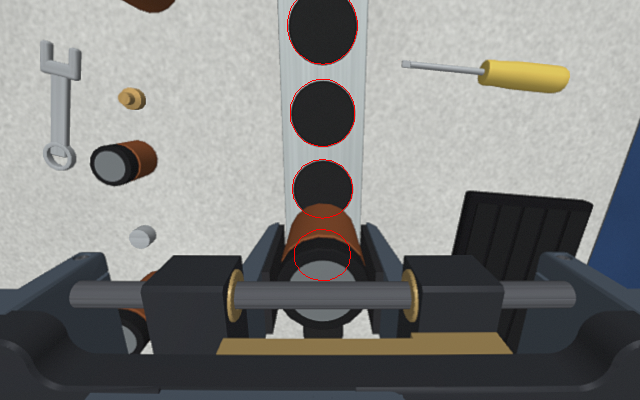

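The wrist view confirms the pad positions to about 1 px, so I'll lower the jar gently.

```bash
python3 -m inch '[[0,0.01,0,0,0,0],[0,0.03,0,0,0,0],[0,0.055,0,0,0,0],[0,0.08,0,0,0,0],[0,0.1,0,0,0,0],[0,0.113,0,0,0,0],[0,0.12,0,0,0,0],[0,0.123,0,0,0,0],[0,0.125,0,0,0,0],[0,0.126,0,0,0,0]]'
python3 -m inch '[[0,0,0,0,0,0],[0,0,0,0,0,0],[0,0,0,0,0,0],[0,0,0,0,0,0],[0,0,0,0,0,0],[0,0,0,0,0,0],[0,0,0,0,0,0],[0,0,0,0,0,0],[0,0,0,0,0,0],[0,0,0,0,0,0]]' 1
python3 - <<'E'
from h import *
go(.6406,-.0807,.034)
E
```

```text
time_s: 6.65
position: [0.6413, -0.0809, 0.0347]
tcp_rot: [-0.706, 0.707, 0.029, -0.028]
contact_force: [-0.3, -0.0, -1.5]
grip_width: 0.501
time_s: 7.65
position: [0.6407, -0.0809, 0.0339]
tcp_rot: [0.707, -0.707, -0.028, 0.028]
contact_force: [0.2, -0.4, -0.5]
grip_width: 1.004
t7.65 pos [ 0.6407 -0.0809  0.0339] F [ 0.2 -0.4 -0.5] grip 1.004 j [-0.14  0.58  1.62  0.    0.94 -0.22]
shift [-0.0001 -0.0001  0.0002] rot [-0.0001 -0.      0.    ]
```

```bash
python3 -m inch '[[0,-0.015,0,0,0,0],[0,-0.05,0,0,0,0],[0,-0.09,0,0,0,0],[-0.008,-0.125,0.01,0,0,0],[-0.03,-0.143,0.037,0,0,0],[-0.06,-0.146,0.075,0,0,0],[-0.095,-0.146,0.118,0,0,0],[-0.13,-0.146,0.161,0,0,0],[-0.155,-0.146,0.192,0,0,0],[-0.1638,-0.146,0.2031,0,0,0]]'
python3 - <<'E'
from h import *
go(.461,.1086,.051)
cv2.imwrite("pics/top2.png",optics.grab_frame("top")); cv2.imwrite("pics/w3.png",optics.grab_frame("wrist"))
print(wproj([[.461,.1086,.112]]))
E
```

```text
time_s: 8.65
position: [0.4575, 0.1105, 0.1801]
tcp_rot: [0.707, -0.706, -0.029, 0.03]
contact_force: [0.6, -0.8, -0.7]
grip_width: 0.999
t8.65 pos [0.4575 0.1105 0.1801] F [ 0.6 -0.8 -0.7] grip 0.999 j [0.21 0.18 1.84 0.   1.12 0.13]
shift [ 0.0036  0.1291 -0.0024] rot [-0.0009  0.0029 -0.0018]
[[322.75027936 214.92585169]]
```

View pics/w3.png

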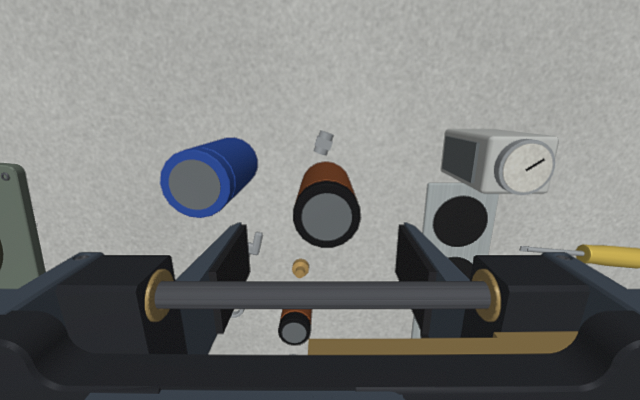

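View pics/top2.png

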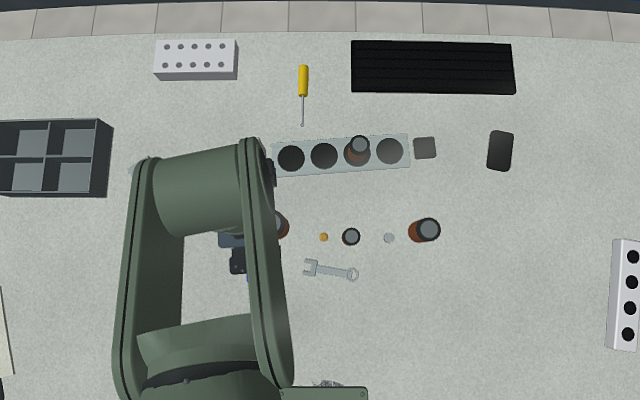

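The cap is at (327,216), about where predicted once the arm's settling lag is allowed for. The third jar stands on its pad at (357,150). Now descending on the tallest.

```bash
python3 -m inch '[[0,0,0,0,0,0],[0,0.01,0,0,0,0],[0,0.028,0,0,0,0],[0,0.05,0,0,0,0],[0,0.075,0,0,0,0],[0,0.098,0,0,0,0],[0,0.115,0,0,0,0],[0,0.125,0,0,0,0],[0,0.129,0,0,0,0],[0,0.129,0,0,0,0]]'
python3 -m inch '[[0,0,0,0,0,0],[0,0,0,0,0,0],[0,0,0,0,0,0],[0,0,0,0,0,0],[0,0,0,0,0,0],[0,0,0,0,0,0],[0,0,0,0,0,0],[0,0,0,0,0,0],[0,0,0,0,0,0],[0,0,0,0,0,0]]' 0 30
python3 -c "
from h import *
go(.6277,.0788,.2)"
```

```text
time_s: 9.75
position: [0.4614, 0.108, 0.0505]
tcp_rot: [-0.707, 0.707, 0.028, -0.028]
contact_force: [-0.2, -0.0, -0.2]
grip_width: 0.998
time_s: 10.75
position: [0.4614, 0.1085, 0.0513]
tcp_rot: [0.707, -0.706, -0.029, 0.028]
contact_force: [-0.6, 0.5, 5.2]
grip_width: 0.632
t10.75 pos [0.4614 0.1085 0.0513] F [-0.6  0.5  5.2] grip 0.632 j [0.21 0.34 2.02 0.   0.79 0.13]
shift [ 0.1635 -0.1486 -0.043 ] rot [-0.0002  0.0001  0.0006]
```

```bash
python3 -m inch '[[0,-0.005,0,0,0,0],[0,-0.02,0,0,0,0],[0,-0.045,0,0,0,0],[0.004,-0.072,-0.001,0,0,0],[0.015,-0.093,-0.004,0,0,0],[0.038,-0.105,-0.01,0,0,0],[0.07,-0.109,-0.018,0,0,0],[0.105,-0.109,-0.027,0,0,0],[0.133,-0.109,-0.035,0,0,0],[0.152,-0.109,-0.04,0,0,0]]'
python3 -m inch '[[0.008,0,-0.002,0,0,0],[0.012,0,-0.003,0,0,0],[0.012,0.005,-0.003,0,0,0],[0.012,0.02,-0.003,0,0,0],[0.012,0.042,-0.003,0,0,0],[0.012,0.063,-0.003,0,0,0],[0.012,0.08,-0.003,0,0,0],[0.012,0.09,-0.003,0,0,0],[0.012,0.094,-0.003,0,0,0],[0.012,0.095,-0.003,0,0,0]]'
python3 - <<'E'
from h import *
go(.6277,.0788,.059)
cv2.imwrite("pics/w4.png",optics.grab_frame("wrist"));cv2.imwrite("pics/s4.png",optics.grab_frame("side"))
E
```

```text
time_s: 11.75
position: [0.6172, 0.0801, 0.1587]
tcp_rot: [-0.706, 0.707, 0.028, -0.029]
contact_force: [-1.2, 0.7, -3.7]
grip_width: 0.629
time_s: 12.75
position: [0.6277, 0.0789, 0.065]
tcp_rot: [0.707, -0.706, -0.028, 0.029]
contact_force: [-0.4, 0.0, -2.3]
grip_width: 0.63
t12.75 pos [0.6277 0.0789 0.065 ] F [-0.4  0.  -2.3] grip 0.630 j [0.11 0.53 1.63 0.   0.99 0.03]
shift [-0.      0.006  -0.0001] rot [-0.0001  0.0002 -0.0003]
```

View pics/s4.png

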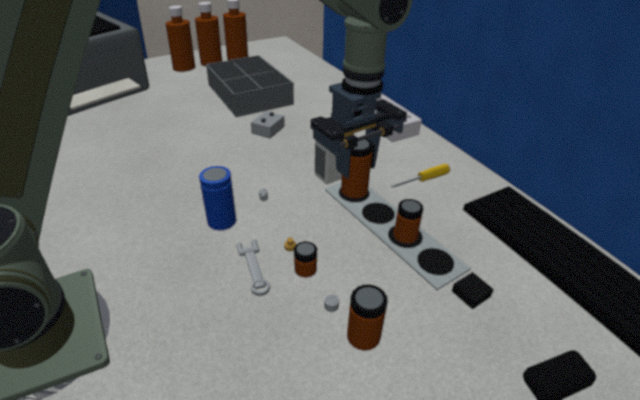

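View pics/w4.png

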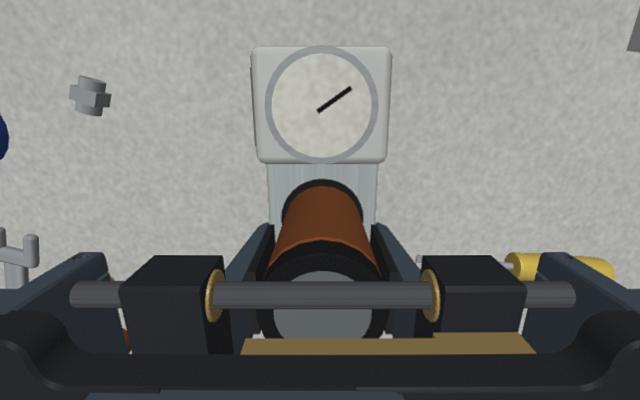

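The side view shows the tallest jar upright over the pad next to the gauge at (355,190), and the third jar standing on pad 3 at (408,222). I'll lower the last 6 mm and release.

```bash
python3 -m inch '[[0,0.001,0,0,0,0],[0,0.002,0,0,0,0],[0,0.003,0,0,0,0],[0,0.004,0,0,0,0],[0,0.005,0,0,0,0],[0,0.0055,0,0,0,0],[0,0.006,0,0,0,0],[0,0.006,0,0,0,0],[0,0.006,0,0,0,0],[0,0.006,0,0,0,0]]'
python3 -m inch '[[0,0,0,0,0,0],[0,0,0,0,0,0],[0,0,0,0,0,0],[0,0,0,0,0,0],[0,0,0,0,0,0],[0,0,0,0,0,0],[0,0,0,0,0,0],[0,0,0,0,0,0],[0,0,0,0,0,0],[0,0,0,0,0,0]]' 1
python3 -c "
from h import *
go(.4387,-.0624,.18)"
```

```text
time_s: 13.85
position: [0.628, 0.0788, 0.0593]
tcp_rot: [0.707, -0.707, -0.028, 0.028]
contact_force: [-1.7, -0.7, 1.8]
grip_width: 0.632
time_s: 14.85
position: [0.6281, 0.0788, 0.059]
tcp_rot: [0.707, -0.706, -0.028, 0.028]
contact_force: [-0.2, -1.0, -0.5]
grip_width: 1.0
t14.85 pos [0.6281 0.0788 0.059 ] F [-0.2 -1.  -0.5] grip 1.000 j [0.11 0.54 1.63 0.   0.98 0.03]
shift [-0.2001 -0.1211 -0.1255] rot [-0.0001  0.      0.0001]
```

```bash
python3 -m inch '[[0,-0.015,0,0,0,0],[0,-0.045,0,0,0,0],[0,-0.08,0,0,0,0],[-0.01,-0.105,-0.006,0,0,0],[-0.04,-0.111,-0.025,0,0,0],[-0.08,-0.111,-0.05,0,0,0],[-0.12,-0.111,-0.075,0,0,0],[-0.16,-0.111,-0.1,0,0,0],[-0.19,-0.111,-0.119,0,0,0],[-0.2,-0.111,-0.1255,0,0,0]]'
python3 -m inch '[[0,0.005,0,0,0,0],[0,0.02,0,0,0,0],[0,0.045,0,0,0,0],[0,0.075,0,0,0,0],[0,0.105,0,0,0,0],[0,0.13,0,0,0,0],[0,0.147,0,0,0,0],[0,0.156,0,0,0,0],[0,0.159,0,0,0,0],[0,0.159,0,0,0,0]]'
python3 - <<'E'
from h import *
go(.4387,-.0624,.011)
cv2.imwrite("pics/w5.png",optics.grab_frame("wrist")); print(wproj([[.4387,-.0624,.05]]))
E
```

```text
time_s: 15.85
position: [0.4358, -0.0636, 0.1701]
tcp_rot: [-0.707, 0.707, 0.027, -0.028]
contact_force: [0.4, -0.1, -0.6]
grip_width: 1.003
time_s: 16.85
position: [0.4396, -0.0621, 0.0108]
tcp_rot: [0.707, -0.706, -0.029, 0.028]
contact_force: [0.2, -0.5, -0.5]
grip_width: 0.997
t16.85 pos [ 0.4396 -0.0621  0.0108] F [ 0.2 -0.5 -0.5] grip 0.997 j [-0.17  0.36  2.13  0.    0.65 -0.25]
shift [-0.001  -0.0002 -0.0002] rot [-0.0001  0.0005  0.0004]
[[319.49592938 285.73472828]]
```

View pics/w5.png

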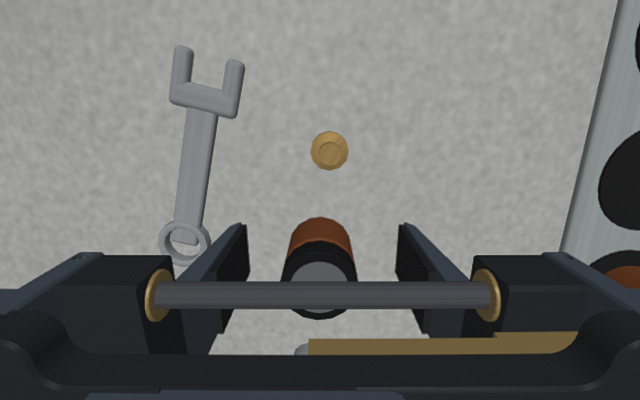

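```bash
python3 -m inch '[[0,0,0,0,0,0],[0,0,0,0,0,0],[0,0,0,0,0,0],[0,0,0,0,0,0],[0,0,0,0,0,0],[0,0,0,0,0,0],[0,0,0,0,0,0],[0,0,0,0,0,0],[0,0,0,0,0,0],[0,0,0,0,0,0]]' 0 20
python3 -m inch '[[0,-0.006,0,0,0,0],[0,-0.025,0,0,0,0],[0,-0.055,0,0,0,0],[0.003,-0.088,-0.002,0,0,0],[0.015,-0.112,-0.008,0,0,0],[0.042,-0.125,-0.024,0,0,0],[0.08,-0.129,-0.046,0,0,0],[0.12,-0.129,-0.069,0,0,0],[0.158,-0.129,-0.09,0,0,0],[0.186,-0.129,-0.107,0,0,0]]'
python3 -m inch '[[0.01,0,-0.005,0,0,0],[0.0138,0,-0.0074,0,0,0],[0.0138,0.006,-0.0074,0,0,0],[0.0138,0.025,-0.0074,0,0,0],[0.0138,0.05,-0.0074,0,0,0],[0.0138,0.075,-0.0074,0,0,0],[0.0138,0.097,-0.0074,0,0,0],[0.0138,0.11,-0.0074,0,0,0],[0.0138,0.115,-0.0074,0,0,0],[0.0138,0.116,-0.0074,0,0,0]]'
python3 - <<'E'
from h import *
go(.6470,-.1604,.019)
cv2.imwrite("pics/w6.png",optics.grab_frame("wrist"));cv2.imwrite("pics/s6.png",optics.grab_frame("side"))
E
```

```text
time_s: 17.9
position: [0.4387, -0.0624, 0.011]
tcp_rot: [0.707, -0.707, -0.028, 0.028]
contact_force: [-0.6, 0.4, 1.1]
grip_width: 0.432
time_s: 18.9
position: [0.635, -0.1552, 0.1399]
tcp_rot: [-0.706, 0.707, 0.029, -0.028]
contact_force: [-0.5, 0.1, -1.4]
grip_width: 0.438
time_s: 19.9
position: [0.6467, -0.1601, 0.024]
tcp_rot: [0.707, -0.706, -0.028, 0.029]
contact_force: [-0.2, 0.3, -1.0]
grip_width: 0.435
t19.90 pos [ 0.6467 -0.1601  0.024 ] F [-0.2  0.3 -1. ] grip 0.435 j [-0.26  0.62  1.58  0.    0.95 -0.34]
shift [ 0.0003  0.005  -0.0004] rot [-0.0003  0.0002 -0.0004]
```

View pics/s6.png

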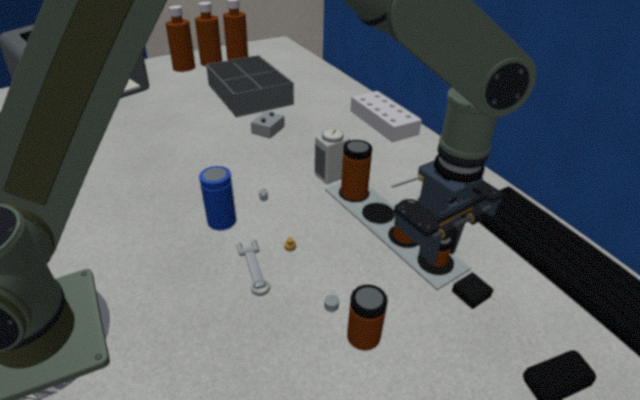

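View pics/w6.png

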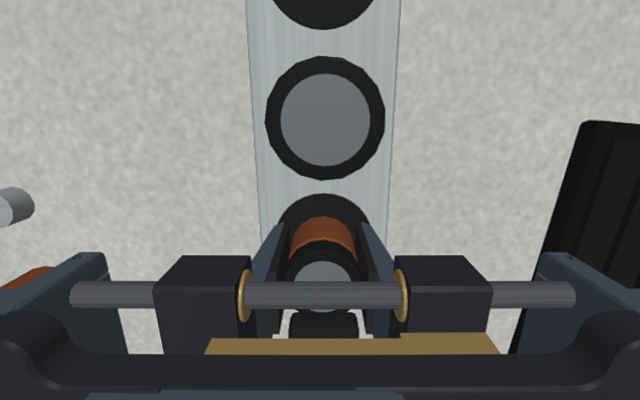

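Pictures: the shortest jar is upright over pad 4, and the third jar beside it at (325,118) is untouched. I'll lower 5 mm, release, and go on to the second jar.

```bash
python3 -m inch '[[0,0.001,0,0,0,0],[0,0.002,0,0,0,0],[0,0.003,0,0,0,0],[0,0.004,0,0,0,0],[0,0.0045,0,0,0,0],[0,0.005,0,0,0,0],[0,0.005,0,0,0,0],[0,0.005,0,0,0,0],[0,0.005,0,0,0,0],[0,0.005,0,0,0,0]]'
python3 -m inch '[[0,0,0,0,0,0],[0,0,0,0,0,0],[0,0,0,0,0,0],[0,0,0,0,0,0],[0,0,0,0,0,0],[0,0,0,0,0,0],[0,0,0,0,0,0],[0,0,0,0,0,0],[0,0,0,0,0,0],[0,0,0,0,0,0]]' 1
python3 -c "
from h import *
go(.4522,-.2234,.16)"
```

```text
time_s: 21.0
position: [0.6471, -0.1604, 0.019]
tcp_rot: [0.707, -0.707, -0.028, 0.028]
contact_force: [0.5, -0.3, 0.5]
grip_width: 0.433
time_s: 22.0
position: [0.6471, -0.1604, 0.0189]
tcp_rot: [0.707, -0.707, -0.028, 0.028]
contact_force: [0.2, -0.1, 0.7]
grip_width: 0.998
t22.00 pos [ 0.6471 -0.1604  0.0189] F [ 0.2 -0.1  0.7] grip 0.998 j [-0.26  0.62  1.58  0.    0.94 -0.34]
shift [-0.1993 -0.1411 -0.0472] rot [-0.0001  0.      0.    ]
```

```bash
python3 -m inch '[[0,-0.015,0,0,0,0],[0,-0.05,0,0,0,0],[0,-0.09,0,0,0,0],[-0.01,-0.125,-0.002,0,0,0],[-0.04,-0.139,-0.009,0,0,0],[-0.08,-0.141,-0.019,0,0,0],[-0.12,-0.141,-0.028,0,0,0],[-0.16,-0.141,-0.038,0,0,0],[-0.19,-0.141,-0.045,0,0,0],[-0.1993,-0.141,-0.0472,0,0,0]]'
python3 -m inch '[[0,0.003,0,0,0,0],[0,0.015,0,0,0,0],[0,0.035,0,0,0,0],[0,0.06,0,0,0,0],[0,0.085,0,0,0,0],[0,0.105,0,0,0,0],[0,0.118,0,0,0,0],[0,0.123,0,0,0,0],[0,0.124,0,0,0,0],[0,0.124,0,0,0,0]]'
python3 - <<'E'
from h import *
go(.4522,-.2234,.036)
cv2.imwrite("pics/w7.png",optics.grab_frame("wrist")); print(wproj([[.4522,-.2234,.09]]))
E
```

```text
time_s: 23.0
position: [0.4497, -0.2239, 0.1612]
tcp_rot: [-0.706, 0.707, 0.028, -0.028]
contact_force: [0.5, -0.2, 0.0]
grip_width: 1.001
time_s: 24.0
position: [0.4531, -0.2234, 0.0359]
tcp_rot: [-0.706, 0.707, 0.029, -0.028]
contact_force: [-0.4, 0.2, -0.2]
grip_width: 1.003
t24.00 pos [ 0.4531 -0.2234  0.0359] F [-0.4  0.2 -0.2] grip 1.003 j [-0.48  0.4   1.96  0.    0.78 -0.56]
shift [-0.0009 -0.0001  0.0001] rot [0.0001 0.0006 0.0005]
[[319.57571495 303.93843239]]
```

View pics/w7.png

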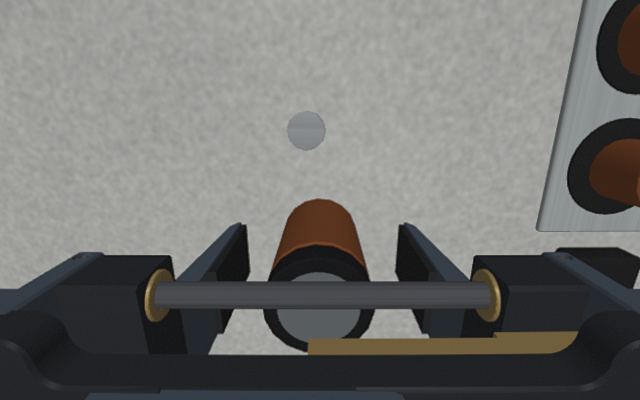

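Jar is centred in the jaws at (319,305). Closing and carrying it to pad 2.

```bash
python3 -m inch '[[0,0,0,0,0,0],[0,0,0,0,0,0],[0,0,0,0,0,0],[0,0,0,0,0,0],[0,0,0,0,0,0],[0,0,0,0,0,0],[0,0,0,0,0,0],[0,0,0,0,0,0],[0,0,0,0,0,0],[0,0,0,0,0,0]]' 0 25
python3 -m inch '[[0,-0.006,0,0,0,0],[0,-0.025,0,0,0,0],[0,-0.055,0,0,0,0],[0.003,-0.085,0.003,0,0,0],[0.012,-0.109,0.012,0,0,0],[0.028,-0.121,0.03,0,0,0],[0.052,-0.124,0.055,0,0,0],[0.08,-0.124,0.084,0,0,0],[0.108,-0.124,0.113,0,0,0],[0.135,-0.124,0.141,0,0,0]]'
python3 -m inch '[[0.026,0,0.027,0,0,0],[0.046,0,0.048,0,0,0],[0.058,0,0.06,0,0,0],[0.0635,0,0.0655,0,0,0],[0.0643,0.002,0.0661,0,0,0],[0.0643,0.012,0.0661,0,0,0],[0.0643,0.027,0.0661,0,0,0],[0.0643,0.044,0.0661,0,0,0],[0.0643,0.056,0.0661,0,0,0],[0.0643,0.06,0.0661,0,0,0]]'
python3 - <<'E'
from h import *
go(.6342,-.0010,.044)
cv2.imwrite("pics/w8.png",optics.grab_frame("wrist"));cv2.imwrite("pics/s8.png",optics.grab_frame("side"))
E
```

```text
time_s: 25.05
position: [0.4521, -0.2234, 0.036]
tcp_rot: [0.707, -0.707, -0.028, 0.029]
contact_force: [-1.3, 0.4, 3.9]
grip_width: 0.564
time_s: 26.05
position: [0.5764, -0.0705, 0.1599]
tcp_rot: [0.707, -0.706, -0.029, 0.028]
contact_force: [0.8, -0.0, -2.6]
grip_width: 0.571
time_s: 27.05
position: [0.6326, -0.0019, 0.0981]
tcp_rot: [0.707, -0.707, -0.027, 0.029]
contact_force: [-0.6, -0.0, -1.8]
grip_width: 0.565
t27.05 pos [ 0.6326 -0.0019  0.0981] F [-0.6 -0.  -1.8] grip 0.565 j [-0.02  0.5   1.59 -0.    1.06 -0.1 ]
shift [0.0018 0.0541 0.0008] rot [-0.0003 -0.0012 -0.0037]
```

View pics/s8.png

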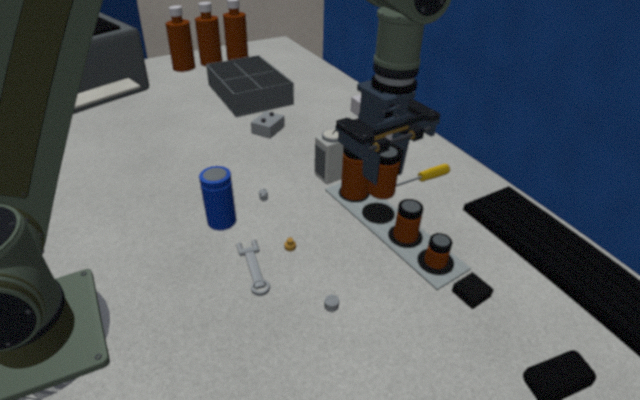

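View pics/w8.png

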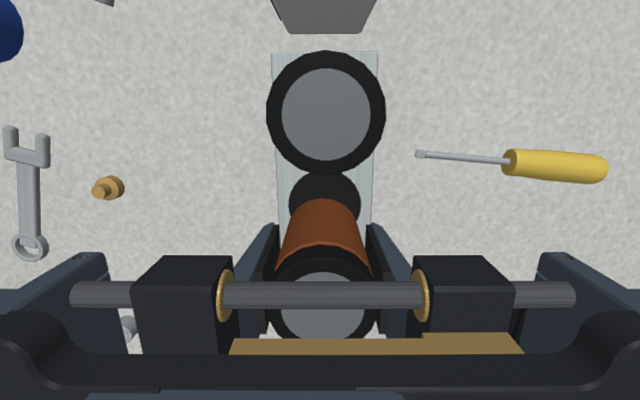

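The jar hangs clear of its neighbours, over pad 2. The commanded height is 0.100 m, so there are 56 mm left to lower.

```bash
python3 -m inch '[[0,0,0,0,0,0],[0,0.005,0,0,0,0],[0,0.014,0,0,0,0],[0,0.025,0,0,0,0],[0,0.036,0,0,0,0],[0,0.044,0,0,0,0],[0,0.049,0,0,0,0],[0,0.052,0,0,0,0],[0,0.053,0,0,0,0],[0,0.054,0,0,0,0]]'
python3 -m inch '[[0,0.0005,0,0,0,0],[0,0.001,0,0,0,0],[0,0.0015,0,0,0,0],[0,0.002,0,0,0,0],[0,0.002,0,0,0,0],[0,0.002,0,0,0,0],[0,0.002,0,0,0,0],[0,0.002,0,0,0,0],[0,0.002,0,0,0,0],[0,0.002,0,0,0,0]]'
python3 -m inch '[[0,0,0,0,0,0],[0,0,0,0,0,0],[0,0,0,0,0,0],[0,0,0,0,0,0],[0,0,0,0,0,0],[0,0,0,0,0,0],[0,0,0,0,0,0],[0,0,0,0,0,0],[0,0,0,0,0,0],[0,0,0,0,0,0]]' 1
python3 -c "
from h import *
go(.40,-.0010,.22)"
```

```text
time_s: 28.15
position: [0.6346, -0.001, 0.0462]
tcp_rot: [0.707, -0.707, -0.029, 0.028]
contact_force: [-0.9, -1.3, -2.2]
grip_width: 0.567
time_s: 29.15
position: [0.6344, -0.001, 0.044]
tcp_rot: [0.707, -0.707, -0.029, 0.028]
contact_force: [-0.4, -0.4, -0.3]
grip_width: 0.563
time_s: 30.15
position: [0.6342, -0.001, 0.0439]
tcp_rot: [0.707, -0.707, -0.028, 0.028]
contact_force: [-0.3, 0.7, -0.6]
grip_width: 1.0
t30.15 pos [ 0.6342 -0.001   0.0439] F [-0.3  0.7 -0.6] grip 1.000 j [-0.02  0.55  1.64  0.    0.95 -0.1 ]
shift [-0.2335 -0.1761  0.0188] rot [-0.0001  0.     -0.    ]
```

```bash
python3 -m inch '[[0,-0.01,0,0,0,0],[0,-0.035,0,0,0,0],[0,-0.07,0,0,0,0],[0,-0.11,0,0,0,0],[-0.005,-0.15,0,0,0,0],[-0.025,-0.17,0.01,0,0,0],[-0.06,-0.176,0.03,0,0,0],[-0.095,-0.176,0.055,0,0,0],[-0.13,-0.176,0.08,0,0,0],[-0.16,-0.176,0.11,0,0,0]]'
python3 -m inch '[[-0.03,0,0.035,0,0,0],[-0.06,0,0.07,0,0,0],[-0.08,0,0.105,0,0,0],[-0.09,0,0.14,0,0,0],[-0.1,0,0.17,0,0,0],[-0.1,0,0.19,0,0,0],[-0.1,0,0.2,0,0,0],[-0.1,0,0.2,0,0,0],[-0.1,0,0.2,0,0,0],[-0.1,0,0.2,0,0,0]]'
python3 - <<'E'
from h import *
im=optics.grab_frame("top"); cv2.imwrite("pics/s9.png",optics.grab_frame("side"))
out=cv2.resize(im[120:190,230:450],None,fx=3.6,fy=3.6,interpolation=cv2.INTER_CUBIC)
raw=out.copy()
t=np.linspace(0,2*np.pi,60)
for k,(h,r) in dict(tallest=(.112,.029),second=(.09,.026),third=(.07,.023),shortest=(.05,.02)).items():
    x,y=PAD[k]
    for R,z,c in((r,h+.008,(0,255,0)),(.033,.008,(0,0,255))):
        q=proj("top",[[x+R*np.cos(a),y+R*np.sin(a),z] for a in t])
        cv2.polylines(out,[((q-[230,120]+.5)*3.6-.5).round().astype(int)],True,c,1)
cv2.imwrite("pics/t9.png",np.vstack([raw,out]))
E
```

```text
time_s: 31.15
position: [0.4641, 0.096, 0.2209]
tcp_rot: [0.707, -0.706, -0.028, 0.028]
contact_force: [-0.0, 0.9, -0.1]
grip_width: 1.003
time_s: 32.15
position: [0.3504, 0.2861, 0.22]
tcp_rot: [-0.706, 0.707, 0.028, -0.028]
contact_force: [0.3, 0.8, -0.3]
grip_width: 1.0
```

View pics/t9.png

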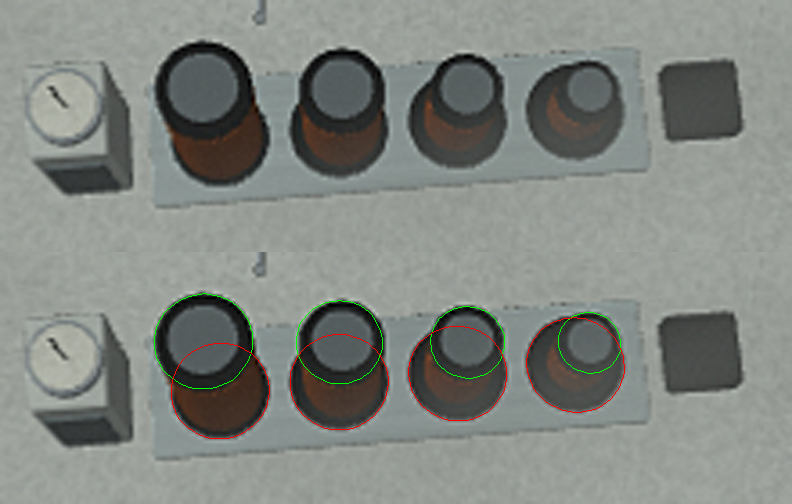

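View pics/s9.png

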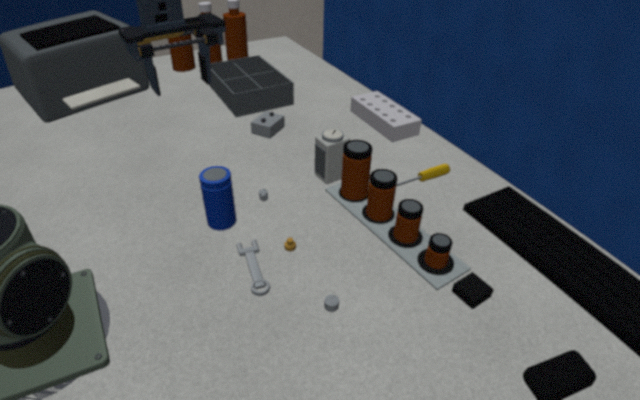

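All four jars stand upright within about 1–2 mm of the pad centres. From the gauge the order is tallest, second, third, shortest, and the arm is clear. Handing in.

```bash
python3 -c "
from cell import ctrl
print(ctrl.state()['time_s'], ctrl.close_job())"
```

```text
the job is handed in; nothing more can be done
32.25 None
```

The sample queue is set up and handed in at 32 s, with no verdict reported. From the gauge, the jars stand tallest, second, third, shortest, one on each pad. I carried each jar upright, lowered it until it rested on its pad, and only then released it. I did not touch the blue look-alike.

- **Placement:** in the last top-camera overlay, each jar's cap lay within about 1–2 mm of its pad's centre. The side view showed all four upright.
- **Forces:** the readings printed after each move never went above about 5 N. That peak was a vertical force while gripping the tallest jar.
- **Robot:** the gripper was open and well clear of everything at the end.
- **Checks:** none failed. The networks gave the same or overlapping pixels for several jars and put the blue look-alike first for the tallest. I therefore told the jars apart by fitting the known sizes and by colour.

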